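Fit the front bar and hold the spring clip gaping over the job card

TASK

Get the job-card stand ready for a slip: lay the long black square bar across the stand's two forked brackets, seated in both forks with an end sticking out past each bracket, and let go of it. Then pinch the two levers of the spring clip so that its jaws gape wide, lift it, and bring it gaping down over the middle of the card's top edge, one jaw on each side and touching neither card, stand nor bar. Finish while still holding the clip there, squeezed open in the gripper, and leave the other things on the bench where they are.

Things in the scene. Friction and masses are not known exactly. Their poses are not given: they have to be found in the camera images.
- bar: Black square steel bar, 17 x 250 x 17 mm, 0.55 kg, lying loose on the bench. Origin at the middle of its underside; y runs along its length, z up.
- bar_mid (a point): Centre of the bar, 8.5 mm above its underside; axes as the bar's.
- stand: Job-card stand fixed to the bench: grey base plate 125 (x) x 215 (y) x 10 mm, an upright white card near the back, two forked aluminium brackets near the front. Origin at the underside of the base, z up; y runs along the card, -x is the front. Brackets at x = -30 mm, y = +-85 mm, each 16 mm wide in y.
- cradle (a point): Midway between the two forks at the height of their floors, 45 mm above the bench; axes as the stand's. Forks are open upward, 27 mm wide in x between prongs 6 mm thick whose tips are 62 mm above the bench. The laid bar's centre belongs 8.5 mm above this point, its length along y.
- card: Stiff upright card, 4 mm thick (x), 180 mm wide (y), fixed in the stand 60 mm behind the line of the forks (at stand x = +30 mm). Origin in the middle of its top edge, 115 mm above the bench; axes as the stand's.
- card_top (a point): Middle of the card's top edge, 115 mm above the bench; x is normal to the card, y runs along the edge.
- clip: Plain steel spring clip (bulldog type), 86 mm tall, 0.1 kg, standing loose and shut on its flared lips, two levers up in a V. The body is the +x half, the other is hinged to it. Origin on the bench midway between the shut lips, z up; y runs along pivot pin and jaws (50 mm long), x is the way levers and jaws spread. Looks alike both ways round.
- clip_pin (a point): Middle of the pivot pin, 42 mm above the bench when standing. Levers: flat plates 26 mm wide in y, reaching 44 mm above the pin; outer faces 23 mm apart at the pin, 45 mm at the top when shut. Pinching them together along x opens the jaws; at full gape the levers are parallel, 23 mm over all, each half turned 0.245 rad.
- lip_a (a point): Middle of the inner edge of the lip of the +x half, 35.5 mm below the pin when shut. At full gape the lips' inner edges are 18 mm apart and 34 mm below the pin, the lowest edges 37 mm below it, the flared lips 45 mm over all.
- lip_b (a point): The same on the other, hinged half; the two points meet when the clip is shut.
- clip_jaw (a joint): Opening angle between the clip's halves, rad: 0 shut, 0.49 fully gaping (a stop). A spring shuts it: pinching the levers takes about 4 N to start and 11 N at full gape.
- flange_disc: Bystander: steel flanged disc, 66 mm across, 20 mm high; origin at its underside. Leave alone.
- box_small: Bystander: small card box, 63 x 89 x 61 mm; origin at its underside. Leave alone.
- parts_tray: Bystander: blue parts tray, 82 x 122 x 27 mm; origin at its underside. Leave alone.
Not all that is in view belongs to the job. What is shaped like the clip but blue is not meant.

How it is judged:
On the way, in this order (a step that is already met when the one before it is completed fails the run):
1. the bar lies across both forked brackets, let go and at rest (x of bar_mid in the frame of cradle between -0.012 and 0.012 m and y of bar_mid in the frame of cradle between -0.03 and 0.03 m and z of bar_mid in the frame of cradle between 0.0045 and 0.0125 m and angle between the y axis of bar and the y axis of stand, either way round below 0.1 rad and contact force between the fingers and bar below 0.1 N and contact force between bar and stand above 1 N and linear speed of bar below 0.02 m/s), for 0.2 s.
2. the clip is held up off the bench by the fingers, squeezed wide open (at least 0.3 rad) (value of joint clip_jaw above 0.3 rad and height (world z) of each of lip_a, lip_b above 0.03 m and contact force between the fingers and clip above 2 N), for 0.2 s.
At the end, for the whole second after the job is handed in: Bar still and free in both forks (12 mm across, 30 mm along, 4 mm in height, 0.1 rad). Fingers hold the clip still, open 0.3 rad or more; lips either side of the card, 2 mm clear, 4 mm or more below its edge, within 35 mm of its middle, pin along it to 0.2 rad; clip touches nothing else (all of step 1 and value of joint clip_jaw above 0.3 rad and ((x of lip_a in the frame of card_top above 0.004 m and x of lip_b in the frame of card_top below -0.004 m) or (x of lip_b in the frame of card_top above 0.004 m and x of lip_a in the frame of card_top below -0.004 m)) and z of each of lip_a, lip_b in the frame of card_top below -0.004 m and y of lip_a in the frame of card_top between -0.035 and 0.035 m and y of lip_b in the frame of card_top between -0.035 and 0.035 m and angle between the y axis of clip and the y axis of card, either way round below 0.2 rad and contact force between the fingers and clip above 2 N and contact force between clip and stand below 0.3 N and contact force between clip and card below 0.3 N and contact force between clip and bar below 0.3 N and linear speed of clip below 0.02 m/s); the arm keeps its last pose, push and grip.
It fails at once if a bystander (flanged disc, card box or parts tray) is moved more than 20 mm (distance of any of flange_disc, box_small, parts_tray from where it was at the start of the episode above 0.02 m).
It also fails if it takes over 54 s, if anything falls off the work surface, if the arm or the gripper's body presses on something with over 40 N, if the wrist force passes 120 N, or if a joint passes its speed limit or range.

ROBOT

A 6-joint arm with a two-finger parallel gripper is mounted at the origin on a cart in front of the work surface, level with it; the furniture and walls round the work are solid. World frame = base frame: x ahead of the robot, y to its left, z up, the work surface at z = 0. Lengths are in m, angles in rad, forces in N, time in s.
With the tool pointing down it reaches from about 0.3 to 0.875 m from the base axis. Payload 6.4 kg.
Tool frame: the origin (TCP) lies between the finger pads; the fingertips stand 8 mm ahead of it and the grasp point (between the pads) lies 11 mm behind it (ctrl.finger_overhang is the distance from the TCP to the fingertips, in m); z points along the fingers, y is the line along which they close (so a half turn about z gives the same grasp; the last joint's range is limited). The gripper opens to 85 mm and grips with 20 to 120 N. Pads are 22 mm wide; open, the fingers measure 114 mm over their backs; the gripper's body (76 mm by 85 mm) begins 54 mm behind the grasp point. The pads swing forward as they close: fully open they stand 13 mm farther back than shut.
Start: joints at [-1.355, 0.181, 1.607, -0, 1.354, -0.206], TCP at [0.235, -0.525, 0.239] pointing down, gripper open.
Joint ranges: [-2.99, 2.99], [-0.89, 2.07], [0.3, 2.58], [-1.14, 4.28], [0, 2.63], [-3.12, 3.12]. Speed limits (rad/s): [2.57, 2.57, 3.01, 3.14, 3.14, 3.14].

INTERFACE

Orientations are given as a unit quaternion [w, x, y, z].
In Python, from bench import ctrl, camera gives the robot as it stands.
- The arm moves only by the shell command python3 -m pendant 'ROWS' [OPENING]. ROWS is JSON, a list of rows, each a list of 6 numbers: the shift along the world's x, y, z normalised to -1 to 1, where 1 is 200 mm, then the turn, a rotation vector about the world's x, y, z normalised to -1 to 1, where 1 is pi/2 rad. In form: [[dx, dy, dz, rx, ry, rz], ...]. A call has exactly 10 rows; each row shifts and turns the commanded pose from where the row before left it; what a row does not reach is not made up. A row lasts 1/8 s, in which the tool goes at most 62.5 mm and 10.7 degrees, less where a joint would pass 70% of its speed; a pose out of reach is approached as far as the arm can. A call with a number of a shift or a turn outside -1 to 1 is refused whole. A call with a gripper value outside its range is refused whole. OPENING is the opening, from -1 (shut) to 1 (fully open), set as the call begins (- or left out, the last holds). The fingers move at their own pace and stop on an object; the grip force is fixed at half the most. Time passes only in rows, so rows that do not move let the fingers close, or fill a call up. It gives the time, the measured TCP pose, the force, the opening and the grip force at its end, in the units of the state.
- ctrl.get_obs(): the state, without advancing time (a new reading comes with each control period).
- camera(name): name is "side" or "top"; returns a dict with "color" (420x560x3 uint8, blue, green, red), "fx", "fy", "cx", "cy" (pixels), "distortion" ([k1, k2, p1, p2, k3] as OpenCV has them; the pictures are not rectified), "xyz" and "rotation" of the camera in the world. Camera axes: x right, y down, z forward; pixel columns grow to the right and rows downward; lengths in m; the calibration is good to about 2 mm. A picture is of the moment at which its call begins. There is no depth.
- ctrl.hand_in(): hands the job in; it is judged then, once.
The state is a dict: "time_s": time; "q": joint angles; "dq": joint speeds; "joint_efforts": joint torques, N m; "eef_pos": TCP position; "eef_rot": TCP orientation; "wrist_force": force on the tool from outside, world axes, zero at the start; "torque": the same for the moment, N m; "opening": opening from 0.0 (shut) to 1.0 (fully open); "grasp_force": force on a finger pad.
Only numpy, scipy, OpenCV 4.12 (cv2) and the standard library are available. Lean on these libraries where they do the work, as an engineer would, in place of code of your own. Each camera call takes 0.05 s, during which the arm holds its last target. There are 200 camera calls.

## Working session

There is one attempt and no reset: what is moved stays moved. The work goes in short steps, Python scripts to look and compute and a shell command to move; the robot and the scene stay as the last step left them, time stands still between calls to the robot, and variables do not carry over. Pictures are saved under pics/ and viewed, at most 10 in all, crops included, and the job is handed in when it is done.

```bash
mkdir -p pics; ls; cat > h.py <<'E'
import numpy as np, cv2
from bench import ctrl, camera
def snap(n,f):
    c=camera(n); cv2.imwrite(f,c["color"]); np.save(f"cam_{n}.npy",{k:v for k,v in c.items() if k!="color"},allow_pickle=True); return c
def cam(n): return np.load(f"cam_{n}.npy",allow_pickle=True).item()
def R_(c):
    r=np.array(c["rotation"],float)
    if r.shape==(3,3): return r
    from scipy.spatial.transform import Rotation
    return Rotation.from_quat(np.roll(r,-1)).as_matrix()
def K(c): return np.array([[c["fx"],0,c["cx"]],[0,c["fy"],c["cy"]],[0,0,1.]])
def ray(c,p):
    u=cv2.undistortPoints(np.array([[p]],float),K(c),np.array(c["distortion"],float))[0,0]
    return np.array(c["xyz"]),R_(c)@np.array([u[0],u[1],1])
def at_z(c,p,z):
    o,d=ray(c,p); return o+d*(z-o[2])/d[2]
def tri(c1,p1,c2,p2):
    o1,d1=ray(c1,p1);o2,d2=ray(c2,p2)
    t=np.linalg.lstsq(np.c_[d1,-d2],o2-o1,rcond=None)[0]
    a,b=o1+d1*t[0],o2+d2*t[1]; return (a+b)/2,np.linalg.norm(a-b)
def proj(c,X):
    R=R_(c); X=np.atleast_2d(np.array(X,float))
    rv=cv2.Rodrigues(R.T)[0]; return cv2.projectPoints(X,rv,-R.T@np.array(c["xyz"]),K(c),np.array(c["distortion"],float))[0][:,0]
E
python3 - <<'E'
from h import *
for n in("top","side"):
    c=snap(n,f"pics/{n}0.png"); print(n,c["xyz"],c["rotation"],c["fx"],c["distortion"])
print(ctrl.get_obs())
E
```

```text
pics
top [0.39800574 0.00951439 1.27006261] [-0.04977082  0.71383414 -0.69708542  0.04511765] 435.66928101749795 [0.04751589 0.         0.         0.         0.        ]
side [0.33687604 0.88066067 0.69396515] [ 0.0667653  -0.104447    0.87101975 -0.4753502 ] 454.14263370342894 [-0.00295944  0.          0.          0.          0.        ]
{'time_s': 0.1, 'q': array([-1.35529274e+00,  1.81470325e-01,  1.60786681e+00,  4.55574494e-05,
        1.35379435e+00, -2.06282993e-01]), 'dq': array([ 0.00129717, -0.00010809, -0.00169635,  0.00023737, -0.00117842,
       -0.00011991]), 'joint_efforts': array([ 9.07004487e-04, -4.45874012e+01, -3.52236664e+01, -1.87852829e-04,
        4.09216475e-03,  2.16288265e-05]), 'eef_pos': array([ 0.23533736, -0.52413119,  0.23849213]), 'eef_rot': array([-7.69506571e-04,  9.77845050e-01,  2.09328607e-01,  1.86932797e-05]), 'wrist_force': array([-0.50716757,  0.96321284,  0.8634873 ]), 'torque': array([-0.03651672, -0.07792344,  0.0228336 ]), 'grasp_force': 0.0, 'opening': 1.0043122245096747}
```

View pics/top0.png

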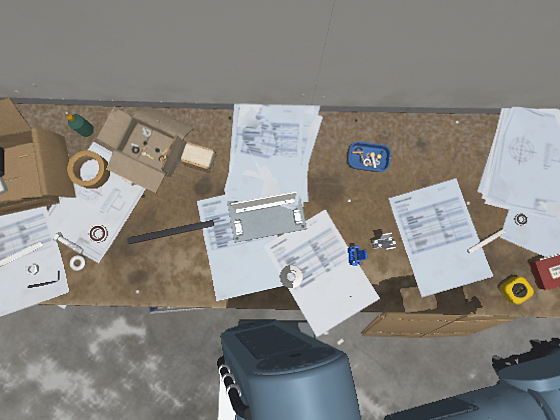

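View pics/side0.png

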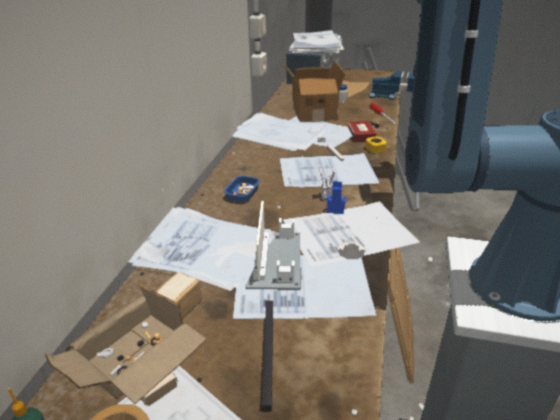

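The top view shows the bar from about (130,241) to (215,222) and the stand at (268,217). There are two clip shapes: a blue one at (356,255), which is not meant, and a steel one at (384,241), which I choose. The other dark long things are the Allen key at (40,280) and the screwdriver at (65,243), and neither is the bar. I'll check both choices in close crops.

```bash
python3 - <<'E'
import cv2,numpy as np
t=cv2.imread("pics/top0.png");s=cv2.imread("pics/side0.png")
a=cv2.resize(t[175:275,120:320],None,fx=4,fy=4,interpolation=cv2.INTER_CUBIC)
b=cv2.resize(t[220:280,335:415],None,fx=5,fy=5,interpolation=cv2.INTER_CUBIC)[:,:400]
d=cv2.resize(s[165:225,300:360],None,fx=5,fy=5,interpolation=cv2.INTER_CUBIC)
cv2.imwrite("pics/a.png",a)
# mosaic 800x600: top stand crop 400 high not; separate
cv2.imwrite("pics/b.png",np.hstack([b,d]))
e=cv2.resize(s[195:415,230:310],None,fx=2.7,fy=2.7,interpolation=cv2.INTER_CUBIC)
f=cv2.resize(s[195:295,235:315],None,fx=6,fy=6,interpolation=cv2.INTER_CUBIC)
cv2.imwrite("pics/c.png",np.hstack([e,np.vstack([f,np.zeros((max(0,e.shape[0]-600),480,3),np.uint8)])]) if e.shape[0]>=600 else np.hstack([np.vstack([e,np.zeros((600-e.shape[0],e.shape[1],3),np.uint8)]),f]))
E
```

```text
(no output)
```

View pics/a.png

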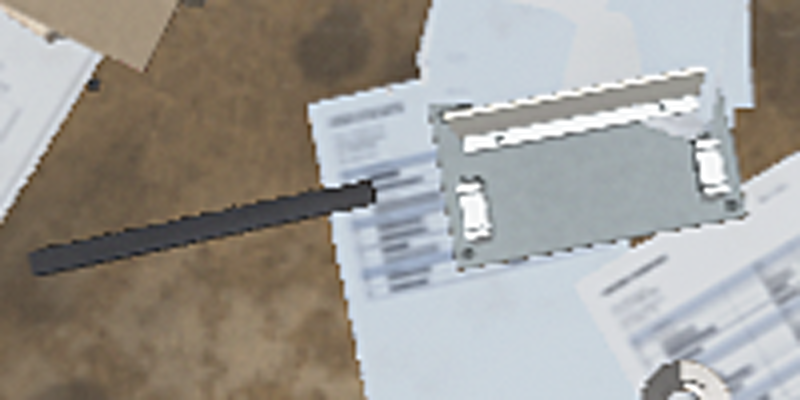

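View pics/b.png

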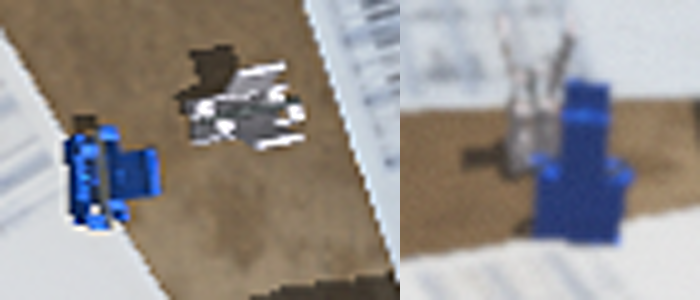

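View pics/c.png

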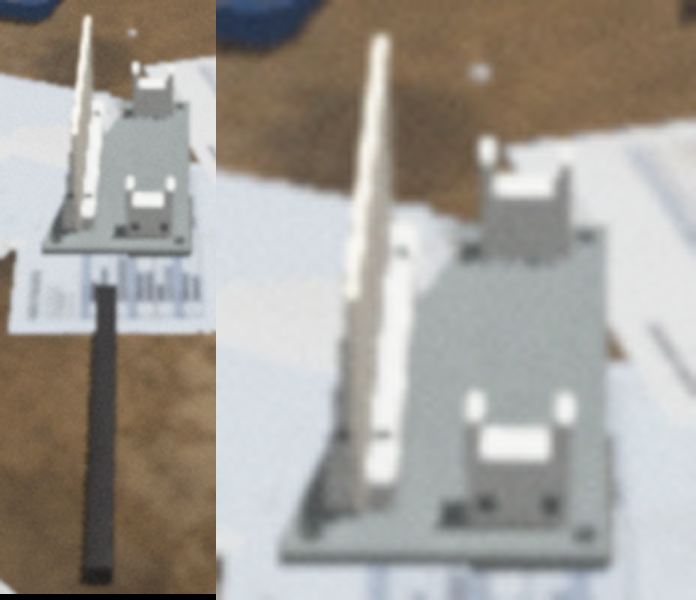

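Crop a shows the bar as the only long black square rod, with crop corners (30,253), (37,276), (376,203) and (372,181). It also shows the stand, whose card top edge runs (445,115)–(703,70), with base corners (430,104), (458,270) and (745,213).
Crop b confirms the plain steel clip beside the blue one, with its two levers to the right of the body at about (262,77) and (280,143). I'll fit poses with the known sizes.

```bash
cat > fit.py <<'E'
from h import *
from scipy.optimize import least_squares
T,S=cam("top"),cam("side")
def A(x,y): return ((x+.5)/4-.5+120,(y+.5)/4-.5+175)
def B(x,y): return ((x+.5)/5-.5+335,(y+.5)/5-.5+220)
def D(x,y): return ((x-400+.5)/5-.5+300,(y+.5)/5-.5+165)
def F(x,y): return ((x-216+.5)/6-.5+235,(y+.5)/6-.5+195)
def E(x,y): return ((x+.5)/2.7-.5+230,(y+.5)/2.7-.5+195)
def W(p,X):
    c,s=np.cos(p[2]),np.sin(p[2]); X=np.array(X,float)
    return X@np.array([[c,s,0],[-s,c,0],[0,0,1]])+[p[0],p[1],0]
def fit(obs,p0):
    def r(p): return np.concatenate([(proj(c,W(p,[X]))[0]-m) for c,m,X in obs])
    s=least_squares(r,p0,loss="soft_l1"); return s.x,np.round(r(s.x).reshape(-1,2),1)
h=.0085
bar=[(T,A(30,253),(h,.125,.017)),(T,A(37,276),(-h,.125,.017)),(T,A(376,203),(-h,-.125,.017)),(T,A(371,181),(h,-.125,.017)),
 (S,E(95,284),(h,-.125,.017)),(S,E(116,287),(-h,-.125,.017)),(S,E(82,569),(h,.125,.017)),(S,E(111,571),(-h,.125,.017))]
st=[(T,A(430,104),(.0625,.1075,.01)),(T,A(458,270),(-.0625,.1075,.01)),(T,A(745,213),(-.0625,-.1075,.01)),
 (T,A(443,115),(.03,.09,.115)),(T,A(704,70),(.03,-.09,.115)),(S,F(381,36),(.03,-.09,.115)),
 (S,F(282,555),(.0625,.1075,.01)),(S,F(608,560),(-.0625,.1075,.01)),
 (S,F(475,393),(-.0135,.093,.062)),(S,F(565,393),(-.0465,.093,.062))]
cl=[(T,B(285,66),(.0215,-.013,.086)),(T,B(240,82),(.0215,.013,.086)),(T,B(303,138),(-.0215,-.013,.086)),(T,B(257,148),(-.0215,.013,.086)),
 (S,D(503,20),(.0215,0,.086)),(S,D(572,24),(-.0215,0,.086))]
P={}
for n,o,p0 in(("bar",bar,(.4,.3,.2)),("stand",st,(.45,0,.2)),("clip",cl,(.35,-.3,.2))):
    P[n],r=fit(o,p0); print(n,P[n].round(4),r.tolist())
np.save("P.npy",P,allow_pickle=True)
E
python3 fit.py; python3 - <<'E'
from fit import *
t=cv2.imread("pics/top0.png");s=cv2.imread("pics/side0.png")
def box(a,b,c,d,e,f): 
    v=[(x,y,z) for x in(a,b) for y in(c,d) for z in(e,f)]
    return [(v[i],v[j]) for i in range(8) for j in range(i) if sum(k!=l for k,l in zip(v[i],v[j]))==1]
L=[("bar",box(-h,h,-.125,.125,0,.017)),("stand",box(-.0625,.0625,-.1075,.1075,0,.01)+box(.028,.032,-.09,.09,.1,.115)+box(-.0465,-.0135,.077,.093,.045,.062)+box(-.0465,-.0135,-.093,-.077,.045,.062)),
("clip",[((q*.0115,y,.042),(q*.0225,y,.086)) for q in(-1,1) for y in(-.013,.013)]+[((q*.0225,-.013,.086),(q*.0225,.013,.086)) for q in(-1,1)]+[((0,-.025,.042),(0,.025,.042)),((0,-.025,0),(0,.025,0))])]
def crop(im,c,x,y,w,hh,k):
    g=cv2.resize(im[y:y+hh,x:x+w],None,fx=k,fy=k,interpolation=cv2.INTER_CUBIC)
    for n,es in L:
        for a,b in es:
            p=[tuple(int(v) for v in ((q-[x,y]+.5)*k)) for q in proj(c,W(P[n],[a,b]))]; cv2.line(g,*p,(0,0,255),1)
    return g
o=np.zeros((600,800,3),np.uint8)
for g,(X,Y) in((crop(t,T,125,180,190,65,3),(0,0)),(crop(t,T,370,225,40,40,7),(0,200)),(crop(s,S,310,160,50,50,6),(290,200)),(crop(s,S,235,195,80,110,5),(595,0))):
    g=g[:600-Y,:800-X]; o[Y:Y+g.shape[0],X:X+g.shape[1]]=g
cv2.imwrite("pics/d.png",o)
E
```

```text
bar [0.5045 0.3153 0.2345] [[-1.0, -0.0], [-1.8, -0.0], [-0.6, 0.0], [-0.5, -0.2], [0.1, 0.1], [0.3, -1.1], [0.4, -0.4], [-0.2, -1.1]]
stand [0.5627 0.0388 0.216 ] [[-0.9, -0.3], [-0.2, 0.0], [0.9, 0.1], [0.1, 1.1], [0.7, -0.3], [-0.2, -0.2], [-1.5, -0.8], [0.2, -1.1], [0.2, 4.2], [0.3, 4.3]]
clip [ 0.4866 -0.2967  0.233 ] [[0.1, -0.3], [-0.3, -1.6], [0.4, 0.8], [0.2, 0.8], [-0.7, 1.2], [0.4, 0.3]]
bar [0.5045 0.3153 0.2345] [[-1.0, -0.0], [-1.8, -0.0], [-0.6, 0.0], [-0.5, -0.2], [0.1, 0.1], [0.3, -1.1], [0.4, -0.4], [-0.2, -1.1]]
stand [0.5627 0.0388 0.216 ] [[-0.9, -0.3], [-0.2, 0.0], [0.9, 0.1], [0.1, 1.1], [0.7, -0.3], [-0.2, -0.2], [-1.5, -0.8], [0.2, -1.1], [0.2, 4.2], [0.3, 4.3]]
clip [ 0.4866 -0.2967  0.233 ] [[0.1, -0.3], [-0.3, -1.6], [0.4, 0.8], [0.2, 0.8], [-0.7, 1.2], [0.4, 0.3]]
```

View pics/d.png

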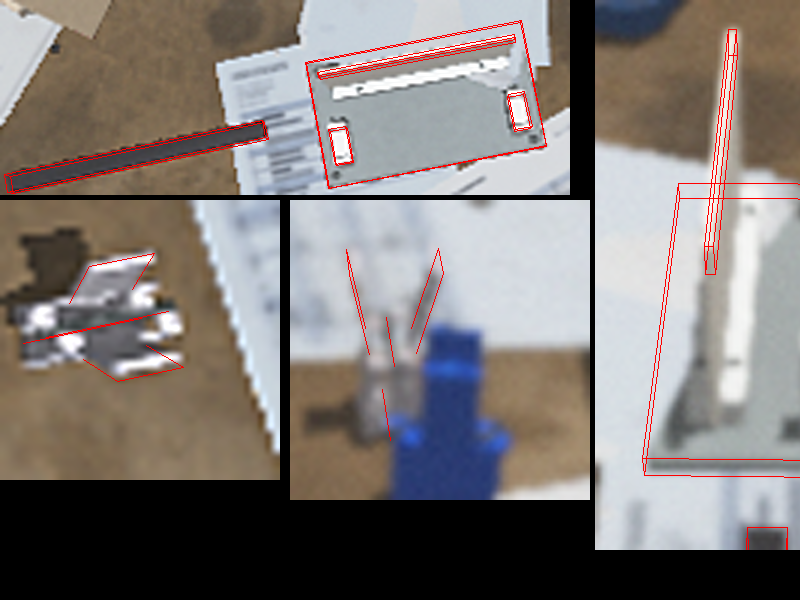

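The overlay shows the bar, stand and clip wireframes lying on their outlines to about 1 px. Now I move to the bar.

```bash
python3 -m pendant '[[0.067,0.21,0,0,0,0.088],[0.067,0.21,0,0,0,0.088],[0.067,0.21,0,0,0,0.088],[0.067,0.21,0,0,0,0.088],[0.067,0.21,0,0,0,0.088],[0.067,0.21,0,0,0,0.088],[0.067,0.21,0,0,0,0.088],[0.067,0.21,0,0,0,0.088],[0.067,0.21,0,0,0,0.088],[0.067,0.21,0,0,0,0.088]]' 1
python3 -m pendant '[[0.067,0.21,0,0,0,0],[0.067,0.21,0,0,0,0],[0.067,0.21,0,0,0,0],[0.067,0.21,0,0,0,0],[0.067,0.21,0,0,0,0],[0.067,0.21,0,0,0,0],[0.067,0.21,0,0,0,0],[0.067,0.21,0,0,0,0],[0.067,0.21,0,0,0,0],[0.067,0.21,0,0,0,0]]' 1
cat > err.py <<'E'
# error to target: x y z yaw(tool y dir), in move units
import sys; from h import *
from scipy.spatial.transform import Rotation as Ro
t=[float(v) for v in sys.argv[1:5]]; o=ctrl.get_obs()
q=np.array(o["eef_rot"]); R=Ro.from_quat(np.roll(q,-1)).as_matrix()
y=np.arctan2(R[1,1],R[0,1]); d=(t[3]-y+np.pi/2)%np.pi-np.pi/2
print("t",round(o["time_s"],2),"pos",np.round(o["eef_pos"],4),"yaw",round(y,4),"toolz",R[:,2].round(3),"open",round(o["opening"],3),"gf",round(o["grasp_force"],1),"wf",o["wrist_force"].round(1))
print("shift units",np.round((np.array(t[:3])-o["eef_pos"])/.2,4),"rz",round(d/(np.pi/2),4),"q",o["q"].round(2))
E
python3 err.py .5045 .3153 .012 .2345
```

```text
time_s: 1.35
eef_pos: [0.3695, -0.1031, 0.2391]
eef_rot: [-0.0, 0.618, 0.786, 0.0]
wrist_force: [1.0, -0.3, -0.1]
opening: 0.999
grasp_force: 0.0
time_s: 2.6
eef_pos: [0.5034, 0.3168, 0.2387]
eef_rot: [-0.0, 0.62, 0.785, -0.0]
wrist_force: [0.6, -1.1, 0.7]
opening: 1.0
grasp_force: 0.0
t 2.6 pos [0.5034 0.3168 0.2387] yaw 0.2335 toolz [-0.001 -0.    -1.   ] open 1.0 gf 0.0 wf [ 0.6 -1.1  0.7]
shift units [ 0.0053 -0.0075 -1.1337] rz 0.0006 q [ 0.36  0.23  1.56 -0.    1.36  0.13]
```

```bash
python3 -m pendant '[[0.005,-0.007,-0.16,0,0,0],[0,0,-0.16,0,0,0],[0,0,-0.16,0,0,0],[0,0,-0.16,0,0,0],[0,0,-0.16,0,0,0],[0,0,-0.16,0,0,0],[0,0,-0.1,0,0,0],[0,0,-0.05,0,0,0],[0,0,-0.024,0,0,0],[0,0,0,0,0,0]]' 1
python3 err.py .5045 .3153 .012 .2345
python3 -m pendant '[[0,0,0,0,0,0],[0,0,0,0,0,0],[0,0,0,0,0,0],[0,0,0,0,0,0],[0,0,0,0,0,0],[0,0,0,0,0,0],[0,0,0,0,0,0],[0,0,0,0,0,0],[0,0,0,0,0,0],[0,0,0,0,0,0]]' -1
python3 err.py .5045 .3153 .012 .2345
```

```text
time_s: 3.85
eef_pos: [0.5049, 0.3142, 0.0131]
eef_rot: [0.0, 0.62, 0.785, 0.0]
wrist_force: [0.2, -0.2, 0.2]
opening: 1.001
grasp_force: 0.0
t 3.85 pos [0.5049 0.3142 0.0131] yaw 0.2333 toolz [ 0.001  0.    -1.   ] open 1.001 gf 0.0 wf [ 0.2 -0.2  0.2]
shift units [-0.0022  0.0056 -0.0054] rz 0.0008 q [ 0.36  0.51  1.68 -0.    0.94  0.12]
time_s: 5.1
eef_pos: [0.5049, 0.3141, 0.013]
eef_rot: [0.0, 0.62, 0.785, 0.0]
wrist_force: [0.1, 0.3, 5.3]
opening: 0.176
grasp_force: 60.9
t 5.1 pos [0.5049 0.3141 0.013 ] yaw 0.2333 toolz [ 0.001  0.    -1.   ] open 0.176 gf 60.9 wf [0.1 0.3 5.3]
shift units [-0.0019  0.0059 -0.0048] rz 0.0008 q [ 0.36  0.52  1.68 -0.    0.94  0.12]
```

```bash
python3 -m pendant '[[0,0,0.05,0,0,0],[0,0,0.1,0,0,0],[0,0,0.15,0,0,0],[0,0,0.15,0,0,0],[0,0,0.15,0,0,0],[0,0,0.15,0,0,0],[0,0,0.1,0,0,0],[0,0,0.05,0,0,0],[0,0,0,0,0,0],[0,0,0,0,0,0]]' -1
python3 -m pendant '[[0.014,-0.08,0,0,0,-0.002],[0.014,-0.16,0,0,0,-0.002],[0.014,-0.19,0,0,0,-0.002],[0.014,-0.19,0,0,0,-0.002],[0.014,-0.19,0,0,0,-0.002],[0.014,-0.19,0,0,0,-0.002],[0.014,-0.18,0,0,0,0],[0.014,-0.13,0,0,0,0],[0.014,-0.07,0,0,0,0],[0.014,-0.03,0,0,0,0]]' -1
python3 err.py .5334 .0324 .085 .216
python3 - <<'E'
from h import *
c=snap("top","pics/top1.png");s=snap("side","pics/side1.png")
k=lambda im,x,y,w,h,f: cv2.resize(im[y:y+h,x:x+w],None,fx=f,fy=f,interpolation=cv2.INTER_CUBIC)
o=np.zeros((600,800,3),np.uint8)
a=k(c["color"],200,170,133,100,3); b=k(s["color"],220,140,130,195,3)
o[:300,:399]=a; o[:585,400:790]=b; cv2.imwrite("pics/e.png",o)
E
```

```text
time_s: 6.35
eef_pos: [0.5037, 0.3137, 0.1913]
eef_rot: [-0.001, 0.62, 0.785, -0.001]
wrist_force: [-0.1, 0.3, -5.2]
opening: 0.175
grasp_force: 59.8
time_s: 7.6
eef_pos: [0.5323, 0.0312, 0.1921]
eef_rot: [-0.0, 0.628, 0.778, -0.0]
wrist_force: [-0.1, -0.2, -4.8]
opening: 0.177
grasp_force: 59.7
t 7.6 pos [0.5323 0.0312 0.1921] yaw 0.2132 toolz [-0.001  0.    -1.   ] open 0.177 gf 59.7 wf [-0.1 -0.2 -4.8]
shift units [ 0.0054  0.006  -0.5357] rz 0.0018 q [-0.16  0.14  1.76  0.    1.25 -0.38]
```

View pics/e.png

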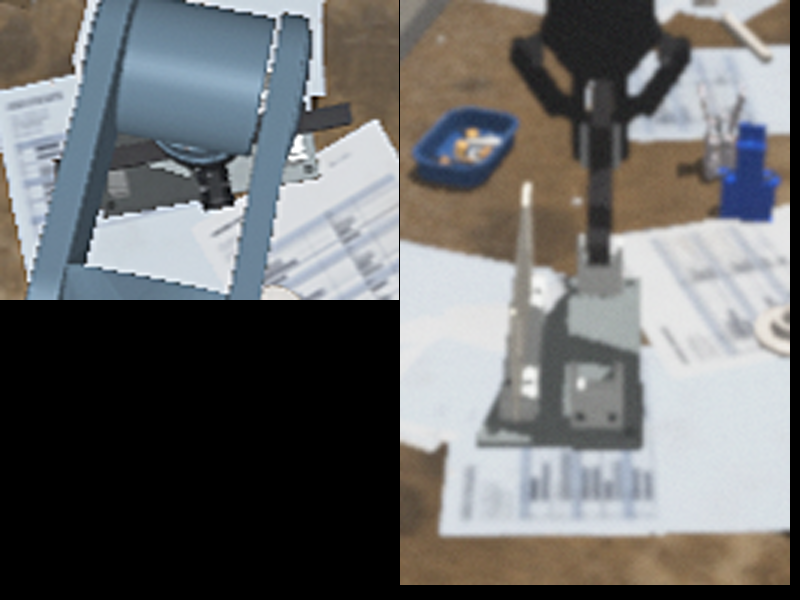

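The bar hangs level over the forks: its near end at crop (598,265) lines up with the near bracket at (597,390). I lower it and release with a partial opening, to keep the fingers off the card.

```bash
python3 -m pendant '[[0.005,0.006,-0.08,0,0,0.002],[0,0,-0.12,0,0,0],[0,0,-0.12,0,0,0],[0,0,-0.1,0,0,0],[0,0,-0.08,0,0,0],[0,0,-0.06,0,0,0],[0,0,-0.05,0,0,0],[0,0,-0.03,0,0,0],[0,0,-0.022,0,0,0],[0,0,0,0,0,0]]' -1
python3 err.py .5334 .0324 .058 .216
```

```text
time_s: 8.95
eef_pos: [0.5334, 0.0332, 0.06]
eef_rot: [-0.0, 0.626, 0.78, -0.0]
wrist_force: [-0.0, -1.0, -4.3]
opening: 0.179
grasp_force: 59.7
t 8.95 pos [0.5334 0.0332 0.06  ] yaw 0.2175 toolz [-0.  0. -1.] open 0.179 gf 59.7 wf [-0.  -1.  -4.3]
shift units [-0.0002 -0.0038 -0.0102] rz -0.001 q [-0.16  0.33  1.83  0.    0.98 -0.38]
```

```bash
python3 -m pendant '[[0,0,-0.01,0,0,0],[0,0,0,0,0,0],[0,0,0,0,0,0],[0,0,0,0,0,0],[0,0,0,0,0,0],[0,0,0,0,0,0],[0,0,0,0,0,0],[0,0,0,0,0,0],[0,0,0,0,0,0],[0,0,0,0,0,0]]' -1
python3 -m pendant '[[0,0,0,0,0,0],[0,0,0,0,0,0],[0,0,0,0,0,0],[0,0,0,0,0,0],[0,0,0,0,0,0],[0,0,0,0,0,0],[0,0,0,0,0,0],[0,0,0,0,0,0],[0,0,0,0,0,0],[0,0,0,0,0,0]]' -0.1
python3 -m pendant '[[0,0,0.03,0,0,0],[0,0,0.06,0,0,0],[0,0,0.1,0,0,0],[0,0,0.15,0,0,0],[0,0,0.2,0,0,0],[0,0,0.2,0,0,0],[0,0,0.15,0,0,0],[0,0,0.1,0,0,0],[0,0,0,0,0,0],[0,0,0,0,0,0]]' -0.1
python3 err.py .4866 -.2967 .25 .233
```

```text
time_s: 10.2
eef_pos: [0.5334, 0.0332, 0.0581]
eef_rot: [0.0, 0.626, 0.78, -0.0]
wrist_force: [0.0, 0.8, -5.8]
opening: 0.178
grasp_force: 59.7
time_s: 11.45
eef_pos: [0.5334, 0.0332, 0.0581]
eef_rot: [-0.0, 0.626, 0.78, -0.0]
wrist_force: [0.2, -0.2, -0.2]
opening: 0.445
grasp_force: 0.0
time_s: 12.7
eef_pos: [0.533, 0.0333, 0.2555]
eef_rot: [-0.0, 0.626, 0.78, -0.0]
wrist_force: [-0.1, 0.5, -0.6]
opening: 0.449
grasp_force: 0.0
t 12.7 pos [0.533  0.0333 0.2555] yaw 0.2176 toolz [-0.001  0.    -1.   ] open 0.449 gf 0.0 wf [-0.1  0.5 -0.6]
shift units [-0.2318 -1.6498 -0.0276] rz 0.0098 q [-0.16  0.08  1.69  0.    1.38 -0.38]
```

```bash
python3 -m pendant '[[-0.023,-0.08,0,0,0,0.001],[-0.023,-0.14,0,0,0,0.001],[-0.023,-0.2,0,0,0,0.001],[-0.023,-0.22,0,0,0,0.001],[-0.023,-0.22,0,0,0,0.001],[-0.023,-0.22,0,0,0,0.001],[-0.023,-0.2,0,0,0,0.001],[-0.023,-0.18,0,0,0,0.001],[-0.023,-0.12,0,0,0,0.001],[-0.023,-0.07,0,0,0,0.001]]' 1
python3 err.py .4866 -.2967 .15 .233
python3 - <<'E'
from h import *
c=snap("top","pics/top2.png");s=snap("side","pics/side2.png")
k=lambda im,x,y,w,h,f: cv2.resize(im[y:y+h,x:x+w],None,fx=f,fy=f,interpolation=cv2.INTER_CUBIC)
o=np.zeros((600,800,3),np.uint8)
a=k(c["color"],210,170,100,90,4); b=k(s["color"],240,100,130,195,3); d=k(c["color"],330,200,100,60,4)
o[:360,:400]=a;o[360:600,:400]=d; o[:585,400:790]=b; cv2.imwrite("pics/f.png",o)
E
```

```text
time_s: 13.95
eef_pos: [0.486, -0.2984, 0.2549]
eef_rot: [-0.001, 0.621, 0.784, -0.0]
wrist_force: [0.9, 0.2, -0.0]
opening: 1.002
grasp_force: 0.0
t 13.95 pos [ 0.486  -0.2984  0.2549] yaw 0.2317 toolz [-0.002  0.001 -1.   ] open 1.002 gf 0.0 wf [ 0.9  0.2 -0. ]
shift units [ 0.0029  0.0083 -0.5247] rz 0.0009 q [-0.76  0.16  1.6  -0.    1.38 -0.99]
```

View pics/f.png

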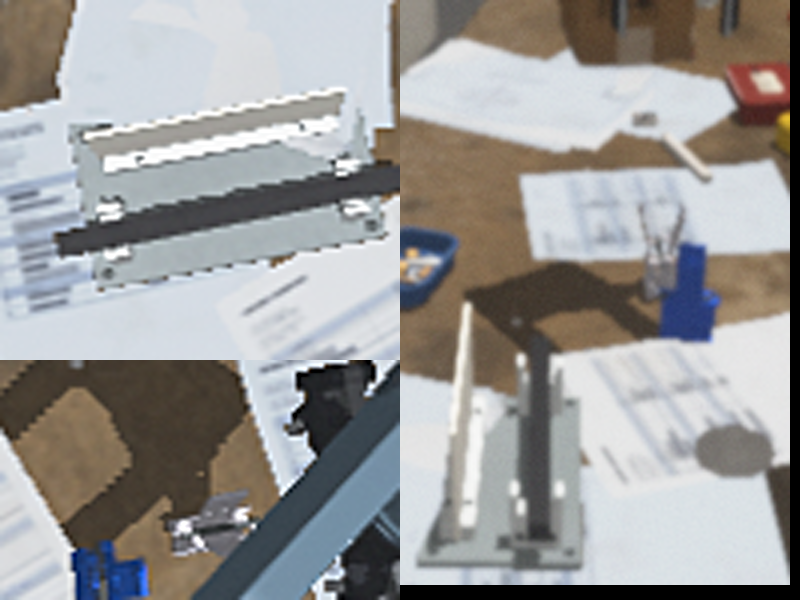

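The bar is seated in both forks with both ends out (near end at crop (55,243), far end past (400,175)), and the steel clip still stands at crop (210,525). I descend over its levers.

```bash
python3 -m pendant '[[0.003,0.008,-0.1,0,0,0.001],[0,0,-0.16,0,0,0],[0,0,-0.16,0,0,0],[0,0,-0.15,0,0,0],[0,0,-0.14,0,0,0],[0,0,-0.11,0,0,0],[0,0,-0.08,0,0,0],[0,0,-0.05,0,0,0],[0,0,-0.025,0,0,0],[0,0,0,0,0,0]]' 1
python3 -m pendant '[[0,0,0,0,0,0],[0,0,0,0,0,0],[0,0,0,0,0,0],[0,0,0,0,0,0],[0,0,0,0,0,0],[0,0,0,0,0,0],[0,0,0,0,0,0],[0,0,0,0,0,0],[0,0,0,0,0,0],[0,0,0,0,0,0]]' -1
python3 err.py .4866 -.2967 .060 .233
```

```text
time_s: 15.3
eef_pos: [0.4882, -0.2953, 0.0613]
eef_rot: [0.0, 0.619, 0.785, -0.0]
wrist_force: [0.3, -0.2, -0.1]
opening: 0.997
grasp_force: 0.0
time_s: 16.55
eef_pos: [0.4883, -0.2956, 0.0615]
eef_rot: [0.001, 0.619, 0.785, -0.0]
wrist_force: [-0.4, -0.9, 5.0]
opening: 0.236
grasp_force: 62.6
t 16.55 pos [ 0.4883 -0.2956  0.0615] yaw 0.2349 toolz [ 0.001 -0.001 -1.   ] open 0.236 gf 62.6 wf [-0.4 -0.9  5. ]
shift units [-0.0087 -0.0055 -0.0076] rz -0.0012 q [-0.75  0.39  1.74 -0.    1.01 -0.99]
```

```bash
python3 -m pendant '[[0,0,0.04,0,0,0],[0,0,0.1,0,0,0],[0,0,0.14,0,0,0],[0,0,0.16,0,0,0],[0,0,0.16,0,0,0],[0,0,0.15,0,0,0],[0,0,0.12,0,0,0],[0,0,0.08,0,0,0],[0,0,0.04,0,0,0],[0,0,0,0,0,0]]' -1
python3 err.py .4866 -.2967 .25 .216
python3 - <<'E'
from h import *
c=snap("top","pics/top3.png");s=snap("side","pics/side3.png")
X=ctrl.get_obs()["eef_pos"]
u,v=proj(s,X)[0]; print(u,v,proj(c,X))
# known reference marks: pin if 61.5-42=19.5mm ahead of TCP
for d in(.0195,.0535): print(d,proj(s,X-[0,0,d]))
x0,y0=int(u)-40,int(v)-30
cv2.imwrite("pics/g.png",cv2.resize(s["color"][y0:y0+75,x0:x0+80],None,fx=8,fy=8,interpolation=cv2.INTER_CUBIC)); print(x0,y0)
E
```

```text
time_s: 17.8
eef_pos: [0.488, -0.2951, 0.2589]
eef_rot: [-0.0, 0.619, 0.785, 0.0]
wrist_force: [-0.7, -0.2, -1.4]
opening: 0.236
grasp_force: 62.3
t 17.8 pos [ 0.488  -0.2951  0.2589] yaw 0.2349 toolz [-0.  0. -1.] open 0.236 gf 62.3 wf [-0.7 -0.2 -1.4]
shift units [-0.0069 -0.0079 -0.0446] rz -0.012 q [-0.75  0.15  1.6   0.    1.39 -0.99]
329.39457011726734 113.0668233435873 [[407.47813662 235.67292378]]
0.0195 [[329.04476362 119.95136598]]
0.0535 [[328.44867747 131.67981477]]
289 83
```

View pics/g.png

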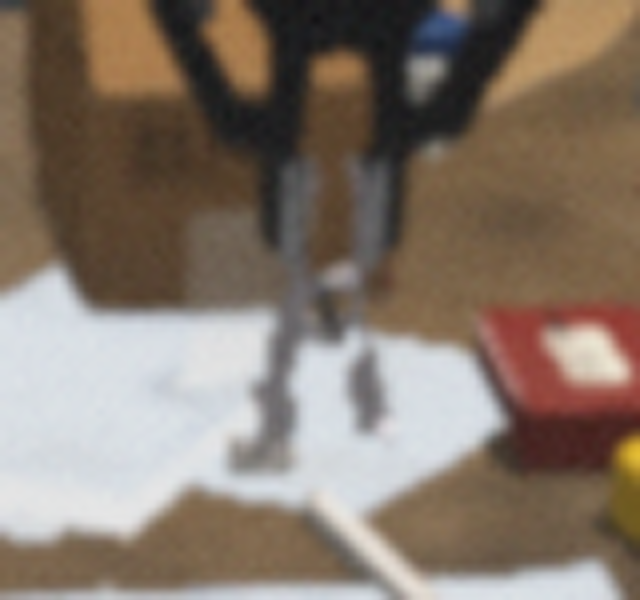

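```bash
cat > pr.py <<'E'
from fit import W
from h import *
s=cam("side"); p=(.488,-.2951,.2349)
for dz in(.0195,):
  for nm,q in (("levertop",(.0115,0,.044)),("lipin",(.009,0,-.034)),("lipout",(.0225,0,-.036)),("pin",(0,0,0))):
    for sx in(1,-1):
      for y in((-.013,.013) if nm=="levertop" else(-.025,.025)):
        X=W(p,[(sx*q[0],y,q[2])])+[0,0,.2589-dz]
        print(nm,sx,y,((proj(s,X)[0]-[289,83]+.5)*8).round())
E
python3 pr.py | grep -v "^bar\|^stand\|^clip"
```

```text
levertop 1 -0.013 [292. 158.]
levertop 1 0.013 [299. 185.]
levertop -1 -0.013 [361. 157.]
levertop -1 0.013 [368. 184.]
lipin 1 -0.025 [287. 363.]
lipin 1 0.025 [299. 419.]
lipin -1 -0.025 [338. 363.]
lipin -1 0.025 [352. 419.]
lipout 1 -0.025 [248. 369.]
lipout 1 0.025 [259. 425.]
lipout -1 -0.025 [376. 367.]
lipout -1 0.025 [391. 424.]
pin 1 -0.025 [317. 270.]
pin 1 0.025 [330. 324.]
pin -1 -0.025 [317. 270.]
pin -1 0.025 [330. 324.]
```

The crop shows the clip fully gaping, with lever tops at (293,160) and (361,157) as predicted for the pin 19.5 mm below the TCP. The right lip at (375,432) also agrees. The patch at (262,455) is a nut on the paper behind, so the clip sits true. I move it over the card.

```bash
python3 -m pendant '[[0.052,0.08,0,0,0,-0.001],[0.052,0.16,0,0,0,-0.002],[0.052,0.21,0,0,0,-0.002],[0.052,0.22,0,0,0,-0.002],[0.052,0.22,0,0,0,-0.002],[0.052,0.22,0,0,0,-0.002],[0.052,0.2,0,0,0,-0.001],[0.052,0.17,0,0,0,0],[0.052,0.13,0,0,0,0],[0.052,0.09,0,0,0,0]]' -1
python3 -m pendant '[[0,0,0,0,0,0],[0,0,0,0,0,0],[0,0,0,0,0,0],[0,0,0,0,0,0],[0,0,0,0,0,0],[0,0,0,0,0,0],[0,0,0,0,0,0],[0,0,0,0,0,0],[0,0,0,0,0,0],[0,0,0,0,0,0]]' -1
python3 err.py .592 .0452 .158 .216
```

```text
time_s: 19.15
eef_pos: [0.592, 0.0471, 0.2585]
eef_rot: [-0.001, 0.626, 0.78, -0.0]
wrist_force: [-0.7, -0.6, -1.2]
opening: 0.239
grasp_force: 62.3
time_s: 20.4
eef_pos: [0.592, 0.0448, 0.2591]
eef_rot: [0.0, 0.627, 0.779, 0.0]
wrist_force: [0.2, -0.2, -1.4]
opening: 0.24
grasp_force: 62.3
t 20.4 pos [0.592  0.0448 0.2591] yaw 0.2161 toolz [ 0.  0. -1.] open 0.24 gf 62.3 wf [ 0.2 -0.2 -1.4]
shift units [-2.000e-04  1.800e-03 -5.054e-01] rz -0.0001 q [-0.12  0.21  1.54  0.    1.4  -0.34]
```

```bash
python3 -m pendant '[[0,0,-0.05,0,0,0],[0,0,-0.07,0,0,0],[0,0,-0.08,0,0,0],[0,0,-0.07,0,0,0],[0,0,-0.06,0,0,0],[0,0,-0.04,0,0,0],[0,0,-0.02,0,0,0],[0,0,-0.01,0,0,0],[0,0,0,0,0,0],[0,0,0,0,0,0]]' -1
python3 - <<'E'
from fit import *
c=snap("top","pics/top4.png");s=snap("side","pics/side4.png")
o=ctrl.get_obs(); print(o["eef_pos"]); x0,y0,k=235,165,9
g=cv2.resize(s["color"][y0:y0+65,x0:x0+80],None,fx=k,fy=k,interpolation=cv2.INTER_CUBIC)
P=np.load("P.npy",allow_pickle=True).item()
def dot(X,col):
    for q in proj(s,X): cv2.circle(g,tuple(int(v) for v in (q-[x0,y0]+.5)*k),3,col,-1)
dot(W(P["stand"],[(.028,.09,.115),(.032,.09,.115),(.028,-.09,.115),(.032,-.09,.115),(.03,0,.115)]),(0,0,255))
e=o["eef_pos"]; dot(W((e[0],e[1],.216),[(a,b,e[2]-.0195-.034) for a in(-.009,.009) for b in(-.025,.025)]),(0,255,0))
cv2.imwrite("pics/h.png",g)
E
```

```text
time_s: 21.65
eef_pos: [0.5923, 0.0448, 0.1795]
eef_rot: [0.0, 0.627, 0.779, 0.0]
wrist_force: [-0.5, -0.5, -1.3]
opening: 0.239
grasp_force: 62.3
bar [0.5045 0.3153 0.2345] [[-1.0, -0.0], [-1.8, -0.0], [-0.6, 0.0], [-0.5, -0.2], [0.1, 0.1], [0.3, -1.1], [0.4, -0.4], [-0.2, -1.1]]
stand [0.5627 0.0388 0.216 ] [[-0.9, -0.3], [-0.2, 0.0], [0.9, 0.1], [0.1, 1.1], [0.7, -0.3], [-0.2, -0.2], [-1.5, -0.8], [0.2, -1.1], [0.2, 4.2], [0.3, 4.3]]
clip [ 0.4866 -0.2967  0.233 ] [[0.1, -0.3], [-0.3, -1.6], [0.4, 0.8], [0.2, 0.8], [-0.7, 1.2], [0.4, 0.3]]
[0.5922205  0.04477593 0.17944195]
```

View pics/h.png

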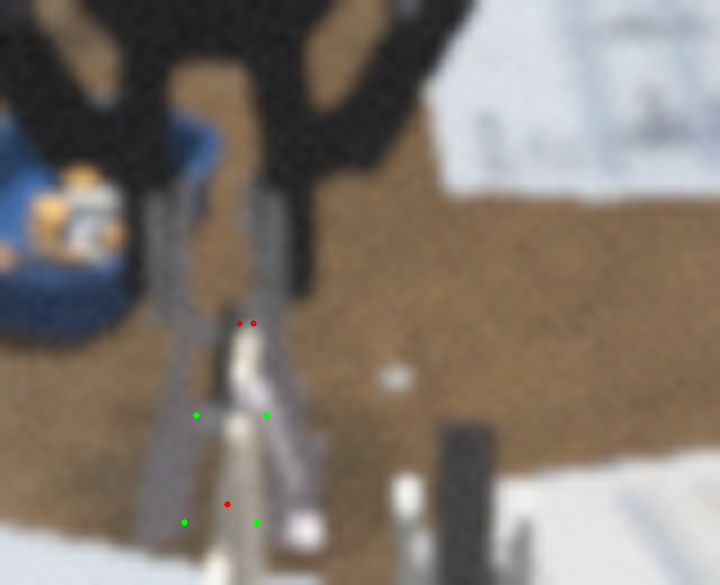

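The crop shows the jaws straddling the card line, with the left lip at about (165,535) and the right lip at (305,530). The card edge at (240,420) lies within about 1 mm of centre. I shift 1 mm back and lower the clip.

```bash
python3 -m pendant '[[0.005,0.001,0,0,0,0],[0,0,-0.015,0,0,0],[0,0,-0.02,0,0,0],[0,0,-0.02,0,0,0],[0,0,-0.02,0,0,0],[0,0,-0.018,0,0,0],[0,0,-0.01,0,0,0],[0,0,-0.005,0,0,0],[0,0,0,0,0,0],[0,0,0,0,0,0]]' -1
python3 -m pendant '[[0,0,0,0,0,0],[0,0,0,0,0,0],[0,0,0,0,0,0],[0,0,0,0,0,0],[0,0,0,0,0,0],[0,0,0,0,0,0],[0,0,0,0,0,0],[0,0,0,0,0,0],[0,0,0,0,0,0],[0,0,0,0,0,0]]' -1
python3 err.py .593 .0452 .158 .216
```

```text
time_s: 23.0
eef_pos: [0.5931, 0.045, 0.1576]
eef_rot: [0.0, 0.627, 0.779, 0.0]
wrist_force: [0.2, 1.3, -0.7]
opening: 0.236
grasp_force: 62.3
time_s: 24.25
eef_pos: [0.593, 0.045, 0.1575]
eef_rot: [-0.0, 0.627, 0.779, 0.0]
wrist_force: [0.6, 0.6, 0.6]
opening: 0.237
grasp_force: 62.3
t 24.25 pos [0.593  0.045  0.1575] yaw 0.216 toolz [-0.  0. -1.] open 0.237 gf 62.3 wf [0.6 0.6 0.6]
shift units [-0.0001  0.0011  0.0025] rz 0.0 q [-0.12  0.31  1.63  0.    1.21 -0.34]
```

```bash
python3 - <<'E'
from h import *
f=[]
for i in range(20): camera("side"); o=ctrl.get_obs(); f.append(np.r_[o["wrist_force"],o["torque"]])
f=np.array(f); print(f.mean(0).round(2),(f.std(0)/20**.5).round(2))
E
```

```text
[-0.14  0.1  -1.09  0.01  0.    0.  ] [0.12 0.12 0.08 0.01 0.01 0.01]
```

The mean wrist force is just the clip's weight (-1.1 N), with no sideways push, so the clip touches nothing. I hand in.

```bash
python3 -c "
from bench import ctrl; print(ctrl.hand_in())"
```

```text
the job is handed in; nothing more can be done
None
```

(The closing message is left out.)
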